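# Tuck a counting-chamber carrier under the stage's keeper leaf and hold it flat

## Task

The keeper leaf of the viewing stage was left too low for the counting chamber: turn the wing knob clockwise until the pointer stands level with the long load mark, and let go of it. Then take the carrier by its upright lug, lay it in the stage's channel and slide its front edge under the leaf, without lifting the leaf, until it is fully home against the two stop pins. Finish while still gripping the lug and pressing the carrier gently but firmly flat on the bed, so that a colleague can lock the leaf; leave the cups, the tally counter and the oil bottle where they are.

Things in the scene. Friction and masses are not known exactly. Their poses are not given: they have to be found in the camera images.
- stage: Fixed grey viewing stage, x -85 to 105, y -60 to 60 mm. Origin at worktop level under the channel's centre line; x runs along the channel from its open end to the leaf, z up. Drive housing behind the leaf: x 70 to 104 mm, top z = 50 mm; knob at its right (-y), scale at its left. Two stop pins (6 mm thick, 5.5 mm high) stand on the bed at x = 63, y = +-13 mm: home means front edge at x = 60 mm.
- bed: The stage's fixed aluminium bed with the channel; same frame as stage. Flat top at z = 20 mm, x -79 to 67 mm. Two rails 3 mm high bound the channel, inner faces at y = +-23 mm, from x = -50 to 48 mm; towards the open end (x -50 to -77 mm) they flare outward by 6 mm each.
- knob_grip (a point): Centre of the knob's black wing, on the knob's vertical axis at stage x = 87, y = -30 mm, 70.5 mm above the worktop. The wing is a bar 34 mm long (this point's x axis), 10 mm thick (y) and 20 mm high (10 mm above and below this point), on a round skirt of 34 mm diameter. It turns with the knob: at knob value 0 its x axis is the stage's.
- knob_body (a joint): Turn of the wing knob, rad, growing clockwise seen from above, range -0.1 to 3.6; stays where it is left (about 0.04 N m of friction). It drives the pointer 8 mm per rad to the left (stage +y) and raises the keeper leaf 2 mm per rad. The load mark is met at 2.5; starts between 0 and 0.9.
- pointer_tip (a point): Tip of the small black pointer that slides along the white scale on the housing's top, 52 mm above the worktop; it moves along the stage's y axis.
- load_mark (a point): Near end of the load mark: the one long line (10 mm, the others 3.5 mm) on the white scale, at stage x = 89, y = 25 mm. Axes as the stage's. The pointer meets it when both have the same stage y.
- leaf (a joint): Lift angle of the keeper leaf, rad: 0 = down on its stop, growing as its free edge is lifted; a light spring (0.8 N at the edge) presses it down. Steel tongue 30 mm wide, 2 mm thick, hinged at stage x = 62 mm, flat to x = 38 mm, then a turned-up toe to x = 33 mm. Its underside is 1.5 mm + 2 mm per rad of knob above the bed: 6.5 mm at the load mark.
- leaf_tip (a point): Middle of the leaf's underside where the flat part ends and the toe turns up (stage x = 38, y = 0); lies the leaf's gap above the bed.
- carrier: Loose counting-chamber carrier, 90 g: flat aluminium frame 130 mm (x) by 40 mm (y), 5 mm thick, with a glass chamber in it and an upright black lug. Origin at the centre of its underside, x towards the front edge at +65 mm, which goes under the leaf; the front 6 mm are 1 mm thinner above and below. Lug top 29.5 mm above the underside. Starts flat on the worktop.
- grip_lug: The carrier's upright black lug, fixed to it; same frame as carrier.
- carrier_lug (a point): Centre of the grip part of the lug, at carrier x = -48, y = 0, 20 mm above the underside. The lug is 26 mm long (carrier x), 14 mm wide (carrier y) and rises from the plate (5 mm) to 29.5 mm.
- carrier_front (a point): Middle of the front edge, on the underside, carrier x = +65 mm.
- specimen_cup_0: Bystander: specimen cup with screw lid, 65 mm wide, 68 mm high, standing behind the stage, left of the tall incubator (which fills about x > 0.6, y < 0.15 m of the base frame: swing the arm clear of it). Origin at the centre of its foot.
- specimen_cup_1: Bystander: second specimen cup, same size, beside the first. Origin at the centre of its foot.
- counter: Bystander: round hand tally counter, 76x56x20 mm, lying left of the stage. Origin under its centre.
- oil_bottle: Bystander: small brown oil bottle, 25 mm wide, 61 mm high, right of the carrier. Origin at the centre of its foot.
Not all that is in view belongs to the job. Leave any blue look-alike of the carrier alone.

How it is judged:
On the way, in this order (a step that is already met when the one before it is completed fails the run):
1. the pointer stands at the load mark (within 2 mm) and the knob has been let go (y of pointer_tip in the frame of load_mark between -0.002 and 0.002 m and contact force between the fingers and stage below 0.1 N), for 0.3 s.
2. the carrier's front edge is under the leaf (at least 10 mm past its tip), low in the channel (x of carrier_front in the frame of stage above 0.048 m and y of carrier_front in the frame of stage between -0.01 and 0.01 m and z of carrier_front in the frame of stage below 0.0235 m), for 0.1 s.
At the end, for the whole second after the job is handed in: Carrier flat on the bed in the channel, front edge under the leaf within 3 mm of the stop pins; leaf down (under 0.03 rad), pointer within 2.5 mm of the load mark; fingers still grip the lug (contact over 20 N) and press the carrier on the bed with 3 to 30 N, at rest (y of pointer_tip in the frame of load_mark between -0.0025 and 0.0025 m and x of carrier_front in the frame of stage between 0.057 and 0.065 m and y of carrier_front in the frame of stage between -0.005 and 0.005 m and z of carrier_front in the frame of stage below 0.0215 m and angle between carrier's own z axis and vertical below 0.03 rad and value of joint leaf below 0.03 rad and contact force between carrier and bed between 3 and 30 N and contact force between the fingers and grip_lug above 20 N and linear speed of carrier below 0.01 m/s); the arm keeps its last pose, push and grip.
It fails at once if the keeper leaf is lifted by more than 0.06 rad (about 1.5 mm at its edge) (value of joint leaf above 0.06 rad).
It fails at once if the carrier with its glass is pressed on the bed with more than 45 N (contact force between carrier and bed above 45 N).
It fails at once if a bystander (cup, tally counter or oil bottle) is moved by more than 20 mm (distance of any of specimen_cup_0, specimen_cup_1, counter, oil_bottle from where it was at the start of the episode above 0.02 m).
It also fails if it takes over 72 s, if anything falls off the work surface, if the arm or the gripper's body presses on something with over 40 N, if the wrist force passes 120 N, or if a joint passes its speed limit or range.

## Robot

A 6-joint arm with a two-finger parallel gripper is mounted at the origin on a cart in front of the work surface, level with it; the furniture and walls round the work are solid. World frame = base frame: x ahead of the robot, y to its left, z up, the work surface at z = 0. Lengths are in m, angles in rad, forces in N, time in s.
With the tool pointing down it reaches from about 0.25 to 0.775 m from the base axis. Payload 4 kg.
Tool frame: the origin (TCP) lies on the centre line of the jaws, within the pads' length; the fingertips stand bot.tcp_to_tips ahead of it and the grasp point (between the pads) lies 3 mm ahead of it (bot.tcp_to_tips is the distance from the TCP to the fingertips, in m); z points along the fingers, y is the line along which they close (so a half turn about z gives the same grasp; the last joint's range is limited). The gripper opens to 85 mm and grips with 20 to 120 N. Pads are 22 mm wide; open, the fingers measure 114 mm over their backs; the gripper's body (76 mm by 85 mm) begins 54 mm behind the grasp point. The pads swing forward as they close: fully open they stand 13 mm farther back than shut.
Start: joints at [-1.336, 0.087, 1.371, -0, 1.684, -0.103], TCP at [0.182, -0.519, 0.253] pointing down, gripper open.
Joint ranges: [-3.1, 3.1], [-0.76, 2.03], [0.27, 2.55], [-1.08, 4.22], [0.17, 2.65], [-2.57, 2.57]. Speed limits (rad/s): [2.79, 2.79, 3.14, 3.14, 3.14, 3.14].

## Interface

Orientations are given as a rotation vector (axis times angle).
In Python, from bench import bot, optics gives the robot as it stands.
- The arm moves only by the shell command python3 -m inch 'ROWS' [FORCE]. ROWS is JSON, a list of rows, each a list of 3 entries, a list of its own where there are three numbers: the shift along the tool's x, y, z in cm, then the turn, a rotation vector about the tool's x, y, z in degrees, then the gripper's target within -1 to 1 (shut at 1, half-way at 0, fully open at -1). In form: [[[x, y, z], [rx, ry, rz], hand], ...]. A call has 1 to 5 rows; each row shifts and turns the commanded pose from where the row before left it, along the tool's axes as they then stand; what a row does not reach is not made up. A row lasts 1/8 s, in which the tool goes at most 62.5 mm and 10.7 degrees, less where a joint would pass 70% of its speed; a pose out of reach is approached as far as the arm can. A call is refused whole if a number of a shift passes 6.25 or a number of a turn 10.7, either way. A call with a gripper value outside its range is refused whole. The fingers move at their own pace and stop on an object; FORCE is the grip in N (left out, the last holds). Time passes only in rows, so rows that do not move let the fingers close. It gives the time, the measured TCP pose, the force and the opening at its end, in the units of the state.
- bot.observe(): the state, without advancing time (a new reading comes with each control period).
- optics.read_camera(name): name is "scene" or "side" or "wrist"; returns (picture, depth): 384x512x3 uint8, red, green, blue; 384x512 float32, m along the optical axis (not along the pixel's ray), 0 where there is no reading.
- optics.camera_params(name): a dict with "fx", "fy", "cx", "cy" (pixels), "rvec" (rotation vector, rad) and "tvec" (3), from world to camera coordinates, as OpenCV has them; the wrist camera has in their place "mount" (4x4, takes a point from camera to tool coordinates, whose origin is the TCP and whose axes are the flange's). Camera axes: x right, y down, z forward; pixel columns grow to the right and rows downward; lengths in m; the calibration is good to about 2 mm. A picture is of the moment at which its call begins: read the wrist's pose just before it. camera_params takes no time and is no camera call.
- bot.job_done(): hands the job in, once; it reports no verdict.
The state is a dict: "time": time; "joint_pos": joint angles; "joint_velocities": joint speeds; "joint_torque": joint torques, N m; "ee_pos": TCP position; "eef_rot": TCP orientation; "contact_force": force on the tool from outside, world axes, zero at the start; "wrist_torque": the same for the moment, N m; "gripper_width": opening from 0.0 (shut) to 1.0 (fully open).
Only numpy, scipy, OpenCV 4.12 (cv2) and the standard library are available. Lean on these libraries where they do the work, as an engineer would, in place of code of your own. Each camera call takes 0.05 s, during which the arm holds its last target. There are 200 camera calls.

## Working session

There is one attempt and no reset: what is moved stays moved. The work goes in short steps, Python scripts to look and compute and a shell command to move; the robot and the scene stay as the last step left them, time stands still between calls to the robot, and variables do not carry over. Pictures are saved under pics/ and viewed, on a budget of 10 in all, crops included, one or two more only if the job needs it, and the job is handed in when it is done.

```bash
ls; mkdir -p pics; cat > h.py <<'E'
import numpy as np, cv2
from scipy.spatial.transform import Rotation as R
from bench import bot, optics
def cam(n):
    p=optics.camera_params(n)
    K=np.array([[p['fx'],0,p['cx']],[0,p['fy'],p['cy']],[0,0,1]])
    if n=='wrist':
        s=bot.observe(); T=np.eye(4); T[:3,:3]=R.from_rotvec(s['eef_rot']).as_matrix(); T[:3,3]=s['ee_pos']
        T=T@np.array(p['mount'])
    else:
        E=np.eye(4); E[:3,:3]=R.from_rotvec(p['rvec']).as_matrix(); E[:3,3]=np.ravel(p['tvec']); T=np.linalg.inv(E)
    return K,T
def ray(K,T,uv):
    uv=np.atleast_2d(np.asarray(uv,float)); d=np.c_[(uv[:,0]-K[0,2])/K[0,0],(uv[:,1]-K[1,2])/K[1,1],np.ones(len(uv))]
    return T[:3,3], d@T[:3,:3].T
def onplane(K,T,uv,z):
    o,d=ray(K,T,uv); return o+d*((z-o[2])/d[:,2])[:,None]
def cloud(K,T,dep):
    v,u=np.mgrid[:dep.shape[0],:dep.shape[1]]
    o,d=ray(K,T,np.c_[u.ravel(),v.ravel()]); P=o+d*dep.reshape(-1,1); P[dep.ravel()==0]=np.nan
    return P.reshape(*dep.shape,3)
def proj(K,T,P):
    q=(np.atleast_2d(P)-T[:3,3])@T[:3,:3]; q=q@K.T; return q[:,:2]/q[:,2:]
def shot(n):
    K,T=cam(n); im,d=optics.read_camera(n); return K,T,im,d
E
python3 - <<'E'
from h import *
s=bot.observe(); print({k:np.round(v,3) for k,v in s.items()}, bot.tcp_to_tips)
print(optics.camera_params('wrist'))
ims=[]
for n in ['scene','side']:
    K,T,im,d=shot(n); np.savez(n+'.npz',K=K,T=T,im=im,d=d); print(n,T.round(3).tolist(),K[0,0])
    cv2.imwrite(f'pics/{n}0.png',cv2.resize(im[:,:,::-1],(800,600),interpolation=cv2.INTER_CUBIC))
E
```

```text
pics
{'time': np.float64(0.0), 'joint_pos': array([-1.336,  0.088,  1.372,  0.   ,  1.684, -0.103]), 'joint_velocities': array([ 0.   , -0.   ,  0.   , -0.   ,  0.001,  0.002]), 'joint_torque': array([-2.0000e-03, -3.5187e+01, -3.1327e+01, -0.0000e+00,  1.1000e-02,
        0.0000e+00]), 'ee_pos': array([ 0.182, -0.518,  0.252]), 'eef_rot': array([-3.095, -0.528,  0.   ]), 'contact_force': array([-0.077,  0.785,  0.375]), 'wrist_torque': array([ 0.011, -0.011,  0.006]), 'gripper_width': np.float64(1.004)} 0.022
{'fx': 338.9745207684563, 'fy': 338.9745207684563, 'cx': 256.13532520985893, 'cy': 191.5523914327788, 'mount': array([[-5.82435327e-04, -9.48941537e-01, -3.15451456e-01,
         8.02602040e-02],
       [ 9.99999829e-01, -5.33999608e-04, -2.39976126e-04,
         6.70989142e-04],
       [ 5.92723595e-05, -3.15451542e-01,  9.48941685e-01,
        -1.20988113e-01],
       [ 0.00000000e+00,  0.00000000e+00,  0.00000000e+00,
         1.00000000e+00]])}
scene [[-0.806, -0.361, 0.469, 0.108], [-0.592, 0.502, -0.631, 0.777], [-0.008, -0.786, -0.618, 0.706], [0.0, 0.0, 0.0, 1.0]] 348.7072079004657
side [[-0.971, -0.147, 0.188, 0.311], [-0.238, 0.66, -0.713, 1.105], [-0.019, -0.737, -0.676, 1.006], [0.0, 0.0, 0.0, 1.0]] 492.29734737306904
```

View pics/scene0.png

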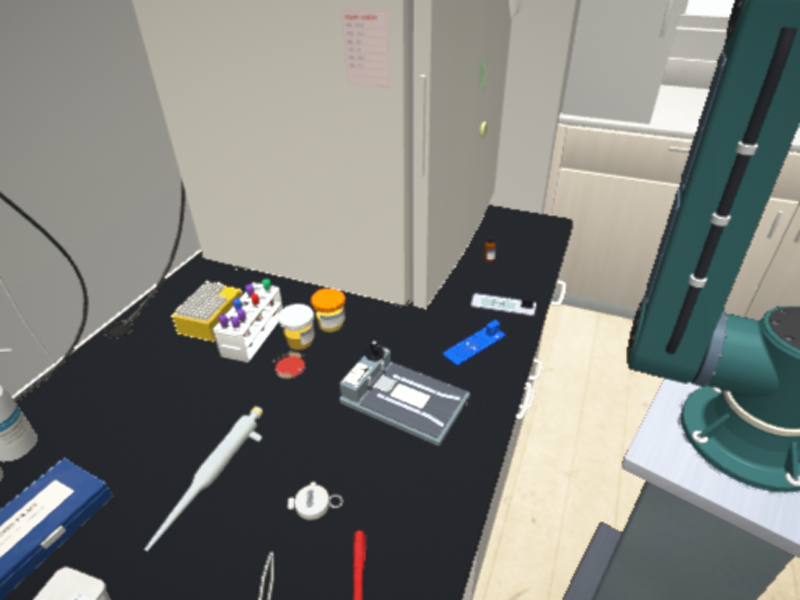

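View pics/side0.png

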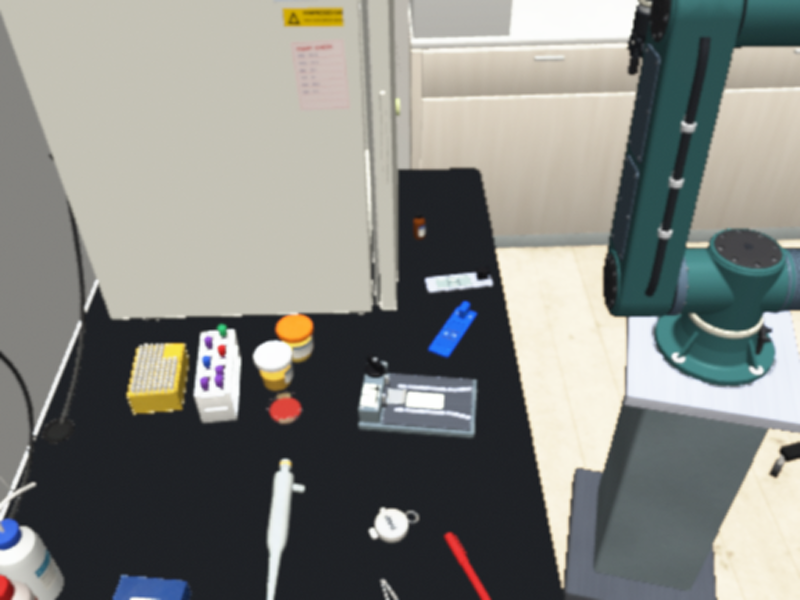

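Scene view (800x600): the stage is at about (405,395), with the knob on the left housing at (376,350). The carrier is at (503,303) with its lug at (527,303), and the blue look-alike is at (475,342). The side view agrees. Next I'll get the rough poses from depth.

```bash
python3 - <<'E'
from h import *
for n,pts in {'scene':dict(lug=(527,303),carr=(500,303),cf=(478,301),white=(410,397),knob=(376,348),s1=(437,440),s2=(468,398),s3=(341,403),bottle=(490,250)),'side':dict(lug=(484,275),carr=(455,282),cf=(428,284),white=(425,400),knob=(376,366),s1=(474,436),s2=(477,378),s3=(360,430),blue=(452,330))}.items():
    z=np.load(n+'.npz'); P=cloud(z['K'],z['T'],z['d'])
    for k,(u,v) in pts.items():
        u,v=u*.64,v*.64; print(n,k,P[int(v),int(u)].round(3))
E
```

```text
scene lug [ 0.436 -0.083  0.02 ]
scene carr [ 0.489 -0.071  0.004]
scene cf [ 0.532 -0.047  0.004]
scene white [0.479 0.268 0.018]
scene knob [0.561 0.255 0.078]
scene s1 [0.395 0.314 0.016]
scene s2 [0.402 0.207 0.013]
scene s3 [0.572 0.338 0.008]
scene bottle [ 0.588 -0.195  0.032]
side lug [ 0.435 -0.085  0.012]
side carr [ 0.489 -0.066  0.002]
side cf [ 0.543 -0.053 -0.001]
side white [0.479 0.268 0.019]
side knob [0.567 0.256 0.069]
side s1 [0.388 0.314 0.004]
side s2 [ 0.405  0.177 -0.002]
side s3 [ 0.576  0.335 -0.007]
side blue [0.469 0.072 0.001]
```

```bash
for i in 1 2; do python3 -m inch '[[[3.5,-4.4,0.1],[0,0,0],-1],[[3.5,-4.4,0.1],[0,0,0],-1],[[3.5,-4.4,0.1],[0,0,0],-1],[[3.5,-4.4,0.1],[0,0,0],-1],[[3.5,-4.4,0.1],[0,0,0],-1]]'; done
python3 -m inch '[[[3.5,-4.4,0.1],[0,0,0],-1],[[3.5,-4.4,0.1],[0,0,0],-1],[[3.5,-4.4,0.1],[0,0,0],-1],[[3.5,-4.4,0.1],[0,0,0],-1],[[3.5,-4.4,0.1],[0,0,0],-1]]'
python3 -m inch '[[[0,0,0],[0,0,-10.5],-1],[[0,0,0],[0,0,-10.5],-1],[[0,0,0],[0,0,-10.5],-1],[[0,0,0],[0,0,-10.5],-1],[[0,0,0],[0,0,-10.5],-1]]'
python3 -m inch '[[[0,0,0],[0,0,-10.5],-1],[[0,0,0],[0,0,-10.5],-1],[[0,0,0],[0,0,-10.5],-1],[[0,0,0],[0,0,-10.5],-1],[[0,0,0],[0,0,-10.5],-1]]'
python3 -m inch '[[[0,0,0],[0,0,-10.5],-1],[[0,0,0],[0,0,0],-1]]'
python3 - <<'E'
from h import *
s=bot.observe();print({k:np.round(v,3) for k,v in s.items()})
K,T,im,d=shot('wrist'); np.savez('w1.npz',K=K,T=T,im=im,d=d)
cv2.imwrite('pics/w1.png',cv2.resize(im[:,:,::-1],(800,600),interpolation=cv2.INTER_CUBIC))
E
```

```text
time: 0.72
ee_pos: [0.2746, -0.2515, 0.2478]
eef_rot: [-3.097, -0.527, -0.0]
contact_force: [1.5, 0.1, 0.6]
gripper_width: 1.003
time: 1.35
ee_pos: [0.3667, 0.014, 0.2431]
eef_rot: [3.096, 0.528, 0.001]
contact_force: [0.4, -1.0, 0.0]
gripper_width: 0.997
time: 1.98
ee_pos: [0.459, 0.2796, 0.2377]
eef_rot: [3.096, 0.529, -0.001]
contact_force: [0.1, -1.2, 0.4]
gripper_width: 1.0
time: 2.6
ee_pos: [0.4586, 0.2777, 0.2375]
eef_rot: [-2.538, -1.851, 0.002]
contact_force: [0.4, -0.7, -0.5]
gripper_width: 1.001
time: 3.22
ee_pos: [0.4586, 0.2776, 0.2375]
eef_rot: [-1.458, -2.782, 0.002]
contact_force: [-0.4, -0.2, 0.1]
gripper_width: 1.003
time: 3.48
ee_pos: [0.4586, 0.2777, 0.2377]
eef_rot: [-1.209, -2.899, 0.001]
contact_force: [-0.3, -0.1, 0.9]
gripper_width: 0.998
{'time': np.float64(3.475), 'joint_pos': array([ 0.439,  0.061,  1.43 , -0.   ,  1.652, -0.342]), 'joint_velocities': array([-0.001, -0.002, -0.003, -0.001,  0.   ,  0.049]), 'joint_torque': array([ 4.0000e-03, -3.3949e+01, -3.1272e+01, -0.0000e+00,  5.0000e-03,
       -3.7200e-01]), 'ee_pos': array([0.459, 0.278, 0.238]), 'eef_rot': array([-1.209e+00, -2.899e+00,  1.000e-03]), 'contact_force': array([-0.322, -0.141,  0.877]), 'wrist_torque': array([ 0.039, -0.021, -0.086]), 'gripper_width': np.float64(0.998)}
```

View pics/w1.png

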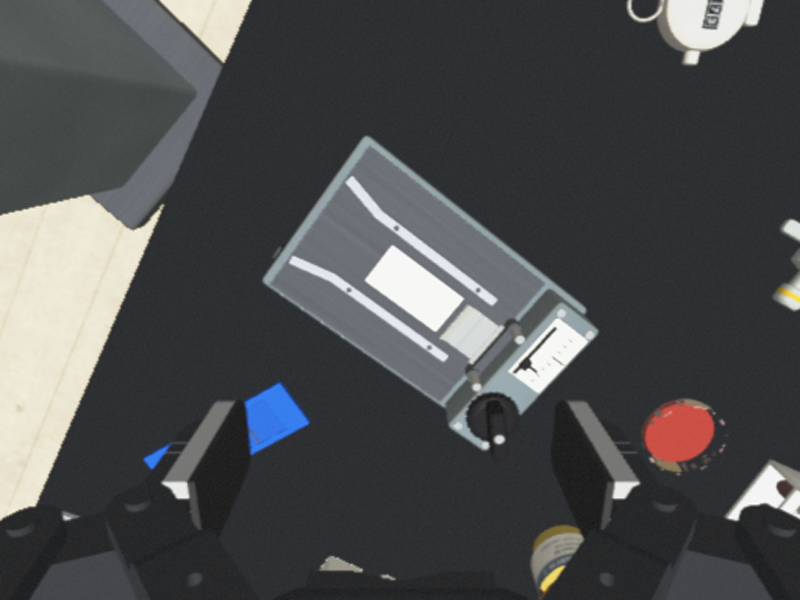

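The stage is in full view. Rails run from (350,180) to (495,301) and (292,260) to (446,357). The knob wing spans about (490,400) to (497,450), and the pointer is at about (527,365) on the scale. Next I'll fit the frame.

```bash
cat > stage.py <<'E'
from h import *
z=np.load('w1.npz');K,T,im,d=z['K'],z['T'],z['im'],z['d']; P=cloud(K,T,d)
g=im.min(2); m=((g>150)).astype(np.uint8)
n,l,st,c=cv2.connectedComponentsWithStats(m)
rails=[]
for i in range(1,n):
    if st[i,4]<150: continue
    v,u=np.where(l==i); q=onplane(K,T,np.c_[u,v],.023)
    r=cv2.minAreaRect(q[:,:2].astype(np.float32)*1000)
    if 0.3<q[:,0].mean()<0.6 and .15<q[:,1].mean()<.38: print(i,st[i],q.mean(0).round(4),np.round(r[1],1))
    if max(r[1])>100 and min(r[1])<25 and .2<q[:,1].mean()<.34: rails.append(q[:,:2])
ls=[]
for q in rails:
    a=q[:,0]+.13*q[:,1]; a0=a.max()
    s=q[(a>a0-.09)&(a<a0-.006)]; vx,vy,x0,y0=cv2.fitLine(s.astype(np.float32),cv2.DIST_L2,0,.01,.01).ravel()
    if vx<0: vx,vy=-vx,-vy
    dd=np.array([vx,vy]); e=np.percentile((q-[x0,y0])@dd,[0.3,99.7]); ls.append((np.array([x0,y0]),dd,e)); print('rail',np.degrees(np.arctan2(vy,vx)),[x0,y0]+dd*e[0],[x0,y0]+dd*e[1])
dd=(ls[0][1]+ls[1][1]);dd/=np.linalg.norm(dd)
ends=[p+t*e[1] for p,t,e in ls]; far=[p+t*e[0] for p,t,e in ls]
print('sep',(ends[0]-ends[1])@[-dd[1],dd[0]],'len',[(a-b)@dd for a,b in zip(ends,far)])
mid=sum(ends)/2; o=mid-dd*.048; yaw=np.arctan2(dd[1],dd[0]); print('origin',o,'yaw',np.degrees(yaw)); print('origin from far', sum(far)/2+dd*.077)
Rz=np.array([[dd[0],-dd[1]],[dd[1],dd[0]]])
L=np.c_[(P.reshape(-1,3)[:,:2]-o)@Rz,P.reshape(-1,3)[:,2]].reshape(P.shape)
w=(L[...,2]>.07)&(np.hypot(L[...,0]-.087,L[...,1]+.03)<.03)
q=L[w]; r=cv2.minAreaRect(q[:,:2].astype(np.float32)*1000); 
v,u=np.where(w); print('wing px',len(q),u.mean()/.64,v.mean()/.64,'z',np.percentile(q[:,2],[5,50,95]),r)
x=q[:,:2]-q[:,:2].mean(0); _,_,V=np.linalg.svd(x,full_matrices=False); print('wing dir deg (stage)',np.degrees(np.arctan2(V[0,1],V[0,0])))
b=onplane(K,T,np.c_[u,v],.0805); b=(b[:,:2]-o)@Rz; print('wing plane', b.mean(0))
for nm,uv,zz in [('hous corner',(598,331),.05),('pointer',(527,368),.052),('whitedot',(499,439),.08)]:
    p=onplane(K,T,[np.array(uv)*.64],zz)[0]; print(nm,(p[:2]-o)@Rz)
# scale crop
Hh=[]
for a,bb in [(.072,.055),(.072,-.055),(.104,.055),(.104,-.055)]: Hh.append(proj(K,T,np.r_[o+Rz@[a,bb],.052])[0])
np.savez('st.npz',o=o,yaw=yaw,Rz=Rz)
dst=np.float32([[0,0],[800,0],[0,232],[800,232]])
wp=cv2.warpPerspective(im,cv2.getPerspectiveTransform(np.float32(Hh),dst),(800,232),flags=cv2.INTER_CUBIC)
cv2.imwrite('pics/scale.png',wp[:,:,::-1])
E
python3 stage.py
```

```text
14 [221 113  97  83 792] [0.4608 0.2904 0.023 ] [125.6  10.9]
30 [ 233  157   64   55 1697] [0.4801 0.2665 0.023 ] [61.1 31.2]
33 [185 164 102  68 707] [0.4678 0.2373 0.023 ] [125.7  10.9]
45 [281 195  42  38 780] [0.5306 0.2718 0.023 ] [30.7 34.4]
47 [ 302  197   79   65 1727] [0.5789 0.2915 0.023 ] [41.4 84.5]
rail 7.28282 [0.40166619 0.28202467] [0.52540643 0.29783845]
rail 7.1750474 [0.40795882 0.23059629] [0.53162953 0.24616482]
sep 0.052045975732926415 len [np.float64(0.12474658655462341), np.float64(0.12464673984788308)]
origin [0.48089952 0.26596159] yaw 7.2289343
origin from far [0.48120045 0.26599972]
wing px 376 497.4235372340425 432.5465425531915 z [0.07176594 0.07940181 0.08080088] ((86.92803192138672, -29.28316307067871), (10.128593444824219, 33.977237701416016), 44.58289337158203)
wing dir deg (stage) -46.41862598317897
wing plane [ 0.08379186 -0.02728876]
hous corner [0.10276323 0.05514052]
pointer [0.08352243 0.00941063]
whitedot [ 0.0877082  -0.03024081]
```

View pics/scale.png

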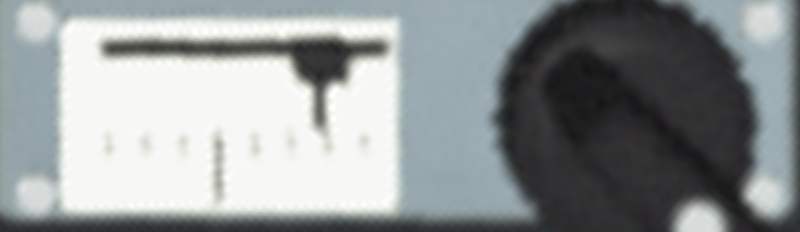

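The fit checks out. Rail spacing is 52 mm and length 125 mm, and the wing sits at stage (86.9,-29.3) against (87,-30) nominal. The knob is at about 0.75–0.79 rad. In the crop the pointer is at column 320 and the mark at column 218, so it needs 14 mm, or about 100°.

```bash
cat > to.py <<'E'
from h import *
import sys
def go(target,yaw):
    s=bot.observe(); M=R.from_rotvec(s['eef_rot']).as_matrix()
    G=R.from_euler('z',yaw,degrees=True).as_matrix()@np.diag([1,-1,-1.])
    print('pose',s['ee_pos'].round(4),'shift cm (tool now)',(M.T@(np.array(target)-s['ee_pos'])*100).round(2),'after turn',(G.T@(np.array(target)-s['ee_pos'])*100).round(2),'turn deg',np.degrees(R.from_matrix(M.T@G).as_rotvec()).round(2))
E
python3 - <<'E'
from to import *
s=np.load('st.npz'); k=s['o']+s['Rz']@[.087,-.0296]; print(k, np.degrees(s['yaw']))
go([*k,.0845],7.23-45.5+180)
z=np.load('scene.npz');P=cloud(z['K'],z['T'],z['d'])
im=z['im'].astype(int); m=(P[...,2]>.055)&(P[...,2]<.08)&(P[...,0]>.5)&(P[...,0]<.8)&(P[...,1]>.1)&(P[...,1]<.45)
n,l,st,c=cv2.connectedComponentsWithStats(m.astype(np.uint8))
for i in range(1,n):
    if st[i,4]>40: q=P[l==i]; print(c[i]/.64,q.min(0).round(3),q.max(0).round(3))
E
```

```text
[0.57093267 0.24754445] 7.2289343
pose [0.4587 0.2777 0.2378] shift cm (tool now) [-10.04   5.88  15.32] after turn [-10.68   4.59  15.33] turn deg [-0.05 -0.02 -7.05]
[356.61885246 283.4579918 ] [0.635 0.1   0.055] [0.8   0.144 0.08 ]
[327.64150943 299.98820755] [0.7   0.158 0.055] [0.766 0.22  0.071]
[295.7122093  316.80855482] [0.714 0.23  0.055] [0.778 0.296 0.07 ]
[242.13942308 330.38461538] [0.783 0.32  0.056] [0.8   0.37  0.072]
[374.01238208 349.64622642] [0.553 0.233 0.055] [0.584 0.263 0.08 ]
```

```bash
python3 -m inch '[[[0,0,0],[0,0,-7],-0.1],[[-3.6,1.5,3.3],[0,0,0],-0.1],[[-3.6,1.5,3.3],[0,0,0],-0.1],[[-3.5,1.6,3.4],[0,0,0],-0.1],[[0,0,0],[0,0,0],-0.1]]' 40
python3 - <<'E'
from to import *
s=np.load('st.npz'); k=s['o']+s['Rz']@[.087,-.0296]
go([*k,.0845],141.7); print(bot.observe()['gripper_width'])
E
```

```text
time: 4.15
ee_pos: [0.571, 0.2459, 0.1326]
eef_rot: [-1.032, -2.96, 0.01]
contact_force: [-0.4, 0.7, -0.7]
gripper_width: 0.552
pose [0.571  0.2459 0.1326] shift cm (tool now) [0.08 0.17 4.81] after turn [0.1  0.13 4.81] turn deg [-0.47 -0.28 -0.13]
0.5515094292968648
```

```bash
python3 -m inch '[[[0,0,2.4],[0,0,0],-0.1],[[0,0.1,2.3],[0,0,0],-0.1],[[0,0,0],[0,0,0],-0.1],[[0,0,0],[0,0,0],-0.1]]' 40
python3 - <<'E'
from to import *
s=np.load('st.npz'); k=s['o']+s['Rz']@[.087,-.0296]
go([*k,.0845],141.7); q=bot.observe(); print(q['contact_force'])
E
```

```text
time: 4.65
ee_pos: [0.5724, 0.2492, 0.0931]
eef_rot: [1.026, 2.967, 0.002]
contact_force: [0.4, 0.3, 0.0]
gripper_width: 0.547
pose [0.5724 0.2492 0.0931] shift cm (tool now) [ 0.01 -0.22  0.86] after turn [ 0.01 -0.22  0.86] turn deg [0.12 0.07 0.14]
[0.44548564 0.28337865 0.00434701]
```

```bash
python3 -m inch '[[[0,-0.2,0.45],[0,0,0],-0.1],[[0,0,0.4],[0,0,0],-0.1],[[0,0,0],[0,0,0],-0.1]]' 40
python3 -m inch '[[[0,0,0],[0,0,0],1],[[0,0,0],[0,0,0],1],[[0,0,0],[0,0,0],1],[[0,0,0],[0,0,0],1]]' 40
python3 - <<'E'
from to import *
s=np.load('st.npz'); k=s['o']+s['Rz']@[.087,-.0296]
go([*k,.0845],141.7); q=bot.observe(); print(q['contact_force'],q['wrist_torque'])
E
```

```text
time: 5.03
ee_pos: [0.5706, 0.2469, 0.0825]
eef_rot: [-1.027, -2.969, 0.001]
contact_force: [-0.6, 0.1, 0.6]
gripper_width: 0.548
time: 5.52
ee_pos: [0.5716, 0.248, 0.0831]
eef_rot: [1.026, 2.968, 0.004]
contact_force: [3.5, 4.4, -2.0]
gripper_width: 0.108
pose [0.5716 0.248  0.0831] shift cm (tool now) [ 0.03 -0.08 -0.14] after turn [ 0.03 -0.08 -0.14] turn deg [0.16 0.03 0.17]
[ 3.46180212  4.37766043 -2.00563596] [ 0.60524378 -0.46258406 -0.00937017]
```

```bash
python3 -m inch '[[[0,0,0],[0,0,10],1],[[0,0,0],[0,0,10],1],[[0,0,0],[0,0,10],1],[[0,0,0],[0,0,10],1],[[0,0,0],[0,0,10],1]]' 40
python3 -m inch '[[[0,0,0],[0,0,10],1],[[0,0,0],[0,0,10],1],[[0,0,0],[0,0,10],1],[[0,0,0],[0,0,10],1],[[0,0,0],[0,0,10],1]]' 40
python3 -m inch '[[[0,0,0],[0,0,0],1],[[0,0,0],[0,0,0],1]]'
cat > sc.py <<'E'
from h import *
import sys
s=np.load('st.npz');o,Rz=s['o'],s['Rz']
def rect(n,z,x0,x1,y0,y1,out,px):
    K,T,im,d=shot(n)
    H=proj(K,T,np.array([np.r_[o+Rz@np.array(q),z] for q in [(x0,y1),(x0,y0),(x1,y1)]+[(x1,y0)]])).astype(np.float32)
    W,Hh=int((y1-y0)*px),int((x1-x0)*px)
    wp=cv2.warpPerspective(im,cv2.getPerspectiveTransform(H,np.float32([[0,0],[W,0],[0,Hh],[W,Hh]])),(W,Hh),flags=cv2.INTER_CUBIC)
    cv2.imwrite(out,wp[:,:,::-1]); print(wp.shape,H.round(0).tolist()); return wp
def pointer(n,out):
    px=10000; w=rect(n,.052,.072,.104,-.03,.055,out,px)
    g=w.min(2); print('dark pointer cols: y mm at row bands')
    for a,b in [(115,128),(140,155),(160,185)]:
        print((a,b),np.round([(55-c/10,v) for c,v in [(int(np.argmin(g[a:b,60:480].mean(0)))+60,g[a:b,60:480].mean(0).min())]],1))
E
python3 -c "
from sc import *
rect('wrist',.052,.072,.104,-.03,.055,'pics/p1.png',9000)"
```

```text
time: 6.15
ee_pos: [0.5717, 0.2481, 0.0831]
eef_rot: [2.191, 2.251, 0.005]
contact_force: [4.0, 5.4, -2.3]
gripper_width: 0.104
time: 6.78
ee_pos: [0.5719, 0.2481, 0.0831]
eef_rot: [-2.936, -1.114, -0.006]
contact_force: [4.7, 4.1, -2.0]
gripper_width: 0.107
time: 7.02
ee_pos: [0.5719, 0.2482, 0.0831]
eef_rot: [-2.933, -1.122, -0.006]
contact_force: [4.9, 3.9, -2.5]
gripper_width: 0.105
(288, 764, 3) [[89.0, 181.0], [239.0, 272.0], [120.0, 125.0], [276.0, 224.0]]
```

View pics/p1.png

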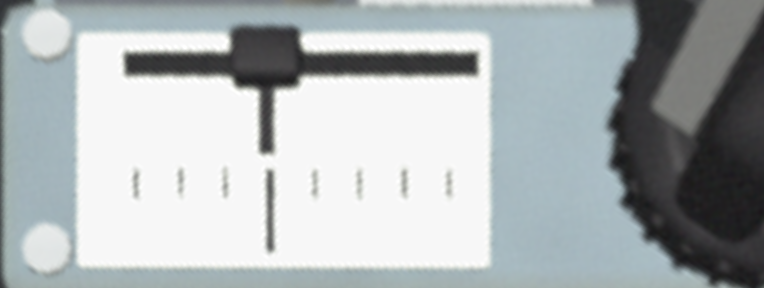

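Pointer at column 267 and mark at 270, so it is level to about 0.3 mm. I'll release it, rise and swing back towards the carrier.

```bash
python3 -m inch '[[[0,0,0],[0,0,0],0],[[0,0,0],[0,0,0],-0.1],[[0,0,0],[0,0,0],-0.1],[[0,0,0],[0,0,0],-0.1]]'
python3 -m inch '[[[0,0,-2],[0,0,0],-0.1],[[0,0,-4.5],[0,0,0],-0.1],[[0,0,-4.5],[0,0,0],-0.1],[[0,0,-4],[0,0,0],-0.1],[[0,0,0],[0,0,0],-0.1]]'
python3 -m inch '[[[0,0,0],[0,0,8.2],-0.1],[[0,0,0],[0,0,8.2],-0.1],[[0,0,0],[0,0,8.2],-0.1],[[-4.5,-1.4,0],[0,0,0],-0.1],[[-4.5,-1.4,0],[0,0,0],-0.1]]'
python3 -c "
from sc import *
rect('wrist',.052,.072,.104,-.03,.055,'pics/p2.png',9000)"
python3 -m inch '[[[-4.5,-1.4,0],[0,0,0],-0.1],[[-1.6,5.3,0],[0,0,0],-0.1],[[-1.6,5.3,0],[0,0,0],-0.1],[[-1.6,5.3,0],[0,0,0],-0.1],[[-1.6,5.3,0],[0,0,0],-0.1]]'
python3 -m inch '[[[-1.6,5.3,0],[0,0,0],-0.1],[[-1.6,5.3,0],[0,0,0],-0.1],[[0,0,0],[0,0,0],-0.1]]'
python3 - <<'E'
from h import *
K,T,im,d=shot('wrist'); np.savez('w2.npz',K=K,T=T,im=im,d=d)
p=cv2.imread('pics/p2.png'); big=np.zeros((600,800,3),np.uint8); big[:144,:382]=cv2.resize(p,(382,144)); big[216:,144:656]=im[:,:,::-1]
cv2.imwrite('pics/w2.png',big)
E
```

```text
time: 7.58
ee_pos: [0.5707, 0.2469, 0.0828]
eef_rot: [2.934, 1.122, -0.001]
contact_force: [0.1, 0.1, -0.2]
gripper_width: 0.546
time: 8.2
ee_pos: [0.5728, 0.2477, 0.2401]
eef_rot: [2.934, 1.122, 0.019]
contact_force: [-0.6, -0.4, 0.3]
gripper_width: 0.553
time: 8.82
ee_pos: [0.4753, 0.2468, 0.2318]
eef_rot: [3.106, 0.47, -0.003]
contact_force: [-0.3, 0.1, 0.3]
gripper_width: 0.55
(288, 764, 3) [[185.0, 64.0], [285.0, 83.0], [189.0, 22.0], [293.0, 42.0]]
time: 9.5
ee_pos: [0.4307, 0.0241, 0.2328]
eef_rot: [3.106, 0.472, 0.0]
contact_force: [0.4, 0.4, 0.0]
gripper_width: 0.556
time: 9.88
ee_pos: [0.4316, -0.0884, 0.2325]
eef_rot: [3.107, 0.461, -0.002]
contact_force: [0.5, 0.9, -1.0]
gripper_width: 0.55
```

View pics/w2.png

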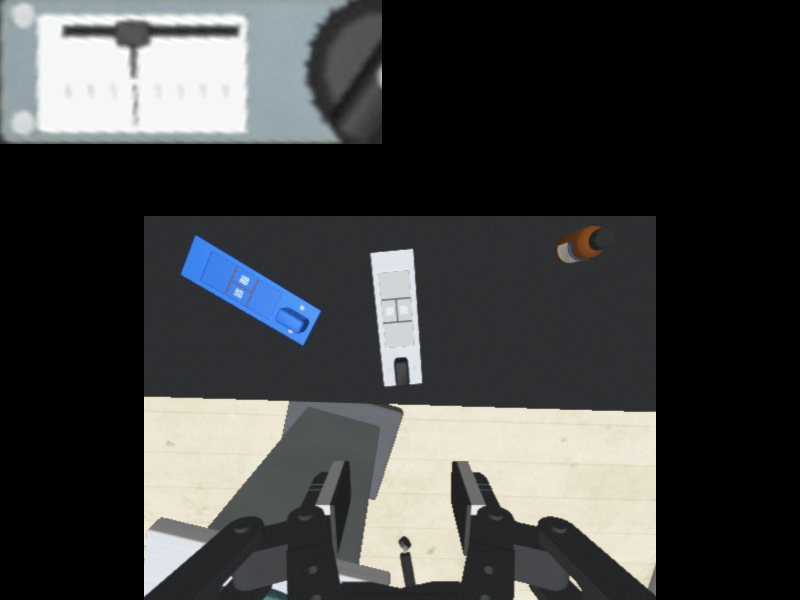

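The pointer is still level with the mark (133 against 136 in the inset). The carrier spans (370,250)–(422,385), with its lug at (402,370), near the worktop edge. Next I'll fit its rectangle.

```bash
python3 - <<'E'
from to import *
z=np.load('w2.npz');K,T,im,d=z['K'],z['T'],z['im'],z['d']
m=np.zeros((384,512),np.uint8); m[20:178,215:290]=1
h=cv2.cvtColor(im,cv2.COLOR_RGB2GRAY); m&=(h>110).astype(np.uint8); m[176:]=0
c=max(cv2.findContours(m,cv2.RETR_EXTERNAL,cv2.CHAIN_APPROX_NONE)[0],key=cv2.contourArea)[:,0]
print('px bbox',c.min(0),c.max(0))
q=onplane(K,T,c,.005)[:,:2]; r=cv2.minAreaRect((q*1000).astype(np.float32)); print(r)
b=cv2.boxPoints(r)/1000; e=[b[1]-b[0],b[2]-b[1]]; a=max(e,key=np.linalg.norm); a=a/np.linalg.norm(a); a*=np.sign(a[0])
ctr=np.array(r[0])/1000; yaw=np.degrees(np.arctan2(a[1],a[0])); lug=ctr-.048*a; print('ctr',ctr,'yaw',yaw,'lug pred',lug)
# lug top direct: dark pixels within plate
P=cloud(K,T,d); w=(P[...,2]>.022)&(P[...,2]<.035)&(np.hypot(P[...,0]-lug[0],P[...,1]-lug[1])<.03)
print('lug top',w.sum(),np.median(P[w],0).round(4), cv2.minAreaRect((P[w][:,:2]*1000).astype(np.float32)))
go([*lug,.017],yaw)
E
```

```text
px bbox [226  33] [277 170]
((483.19915771484375, -70.51678466796875), (130.59902954101562, 40.84501647949219), 21.696136474609375)
ctr [ 0.48319916 -0.07051678] yaw 21.696136 lug pred [ 0.4385996  -0.08826162]
lug top 377 [ 0.44   -0.0882  0.0294] ((439.0286865234375, -88.64418029785156), (26.121583938598633, 14.572943687438965), 22.766929626464844)
pose [ 0.4317 -0.0864  0.2325] shift cm (tool now) [ 0.62  0.39 21.55] after turn [ 0.58  0.43 21.55] turn deg [-0.05  0.04 -4.67]
```

```bash
python3 -m inch '[[[0,0,0],[0,0,-5],-0.1],[[0.6,0.4,4],[0,0,0],-0.1],[[0,0,4],[0,0,0],-0.1],[[0,0,4],[0,0,0],-0.1],[[0,0,4],[0,0,0],-0.1]]'
python3 -m inch '[[[0,0,0],[0,0,0],-0.1]]'
python3 -c "
from to import *
go([.4389,-.0885,.031],22)"
```

```text
time: 10.55
ee_pos: [0.4392, -0.0848, 0.0717]
eef_rot: [-3.081, -0.61, -0.001]
contact_force: [-0.3, 0.2, -0.2]
gripper_width: 0.551
time: 10.68
ee_pos: [0.4363, -0.0841, 0.0695]
eef_rot: [-3.077, -0.609, 0.012]
contact_force: [0.0, 0.9, 0.1]
gripper_width: 0.545
pose [ 0.4363 -0.0841  0.0695] shift cm (tool now) [0.1  0.53 3.85] after turn [0.07 0.5  3.85] turn deg [-0.34  0.37  0.38]
```

```bash
python3 -m inch '[[[0,0.45,1.9],[0,0,0],-0.1],[[0,0,0],[0,0,0],-0.1],[[0,0,0],[0,0,0],-0.1]]'
python3 -c "
from to import *
go([.4389,-.0885,.031],22)"
```

```text
time: 11.05
ee_pos: [0.442, -0.0905, 0.0557]
eef_rot: [3.081, 0.607, 0.004]
contact_force: [-0.1, -0.7, 0.1]
gripper_width: 0.548
pose [ 0.442  -0.0905  0.0557] shift cm (tool now) [-0.21 -0.31  2.46] after turn [-0.21 -0.3   2.47] turn deg [ 0.1  -0.13  0.29]
```

```bash
python3 -m inch '[[[-0.2,-0.3,1.2],[0,0,0],-0.1],[[0,0,0],[0,0,0],-0.1],[[0,0,0],[0,0,0],-0.1],[[0,0,0],[0,0,0],-0.1]]'
python3 -c "
from to import *
go([.4389,-.0885,.031],22)"
```

```text
time: 11.55
ee_pos: [0.438, -0.0887, 0.042]
eef_rot: [3.082, 0.606, 0.001]
contact_force: [0.4, -0.2, -0.2]
gripper_width: 0.556
pose [ 0.438  -0.0887  0.042 ] shift cm (tool now) [0.09 0.01 1.1 ] after turn [0.09 0.01 1.1 ] turn deg [ 0.02 -0.02  0.25]
```

```bash
python3 -m inch '[[[0.05,0,1.0],[0,0,0],-0.1],[[0,0,0],[0,0,0],-0.1],[[0,0,0],[0,0,0],1],[[0,0,0],[0,0,0],1],[[0,0,0],[0,0,0],1]]' 60
python3 -m inch '[[[0,0,0],[0,0,0],1],[[0,0,0],[0,0,0],1]]'
python3 -c "
from to import *
go([.4389,-.0885,.031],22);s=bot.observe();print(s['contact_force'],s['wrist_torque'],s['gripper_width']*85)"
```

```text
time: 12.18
ee_pos: [0.4386, -0.0886, 0.0321]
eef_rot: [3.082, 0.606, 0.001]
contact_force: [0.6, -0.0, 0.9]
gripper_width: 0.152
time: 12.42
ee_pos: [0.4386, -0.0886, 0.0321]
eef_rot: [3.082, 0.606, 0.001]
contact_force: [0.4, -0.9, 1.3]
gripper_width: 0.15
pose [ 0.4386 -0.0886  0.0321] shift cm (tool now) [0.03 0.01 0.11] after turn [0.03 0.01 0.11] turn deg [ 0.03 -0.03  0.25]
[ 0.40144874 -0.8804889   1.34911967] [-0.01784192 -0.02485785  0.01047152] 12.765382424866416
```

```bash
python3 -m inch '[[[0,0,-0.5],[0,0,0],1],[[0,0,-2],[0,0,0],1],[[0,0,-4],[0,0,0],1],[[0,0,-3],[0,0,0],1],[[0,0,0],[0,0,7.5],1]]' 80
python3 -m inch '[[[0,0,0],[0,0,7.5],1],[[0,-2.5,0],[0,0,0],1],[[0,-4.9,0],[0,0,0],1],[[0,-4.9,0],[0,0,0],1],[[0,-4.9,0],[0,0,0],1]]'
python3 -m inch '[[[0,-4.9,0],[0,0,0],1],[[0,-4.9,0],[0,0,0],1],[[0,-4.9,0],[0,0,0],1],[[0,-2.5,0],[0,0,0],1],[[0,0,0],[0,0,0],1]]'
python3 -m inch '[[[0,0,0],[0,0,0],1],[[0,0,0],[0,0,0],1]]'
python3 - <<'E'
from to import *
s=np.load('st.npz'); t=s['o']+s['Rz']@[-.093,0]; go([*t,.065],7.23)
K,T,im,d=shot('wrist'); np.savez('w3.npz',K=K,T=T,im=im,d=d); cv2.imwrite('pics/w3.png',im[:,:,::-1])
E
```

```text
time: 13.05
ee_pos: [0.44, -0.089, 0.13]
eef_rot: [3.114, 0.398, 0.009]
contact_force: [-0.2, 0.4, -0.6]
gripper_width: 0.144
time: 13.68
ee_pos: [0.4159, 0.0835, 0.1267]
eef_rot: [3.135, 0.198, -0.001]
contact_force: [0.8, 0.0, -1.5]
gripper_width: 0.146
time: 14.3
ee_pos: [0.3941, 0.254, 0.1264]
eef_rot: [3.135, 0.204, -0.002]
contact_force: [0.4, -1.1, -1.5]
gripper_width: 0.14
time: 14.55
ee_pos: [0.395, 0.2518, 0.1267]
eef_rot: [3.135, 0.196, -0.0]
contact_force: [0.4, 0.3, -1.1]
gripper_width: 0.143
pose [0.395  0.2518 0.1267] shift cm (tool now) [-0.6  -0.33  6.17] after turn [-0.6  -0.33  6.17] turn deg [ 0.03  0.02 -0.07]
```

View pics/w3.png

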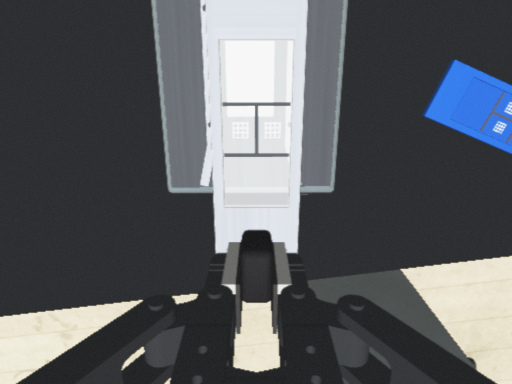

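The carrier hangs straight in the grip, with edges at columns 213 and 298 near the lug, and it is slightly to the right of the channel. Next I'll measure its pose in the tool.

```bash
cat > held.py <<'E'
from to import *
def held(f,zt):
    z=np.load(f);K,T,im,d=z['K'],z['T'],z['im'],z['d']
    s=bot.observe(); M=R.from_rotvec(s['eef_rot']).as_matrix()
    P=(cloud(K,T,d)-s['ee_pos'])@M       # tool coords
    w=(abs(P[...,1])<.019)&(P[...,0]>.02)&(P[...,0]<.112)&(abs(P[...,2]-zt)<.012)
    q=P[w]; A=np.c_[q[:,0],q[:,1],np.ones(len(q))]; c=np.linalg.lstsq(A,q[:,2],rcond=None)[0]
    print('plate n',w.sum(),'z=ax+by+c, deg',np.degrees(c[:2]).round(2),'c mm',(c[2]*1000).round(2), 'x range',q[:,0].min(),q[:,0].max())
    o,dd=T[:3,3],None
    L=[];Rr=[]
    for v in range(5,240,4):
        # plate edges by depth mask
        row=np.where(abs(P[v,:,2]-(c[0]*P[v,:,0]+c[1]*P[v,:,1]+c[2]))<.006)[0]
        row=row[abs(P[v,row,1])<.03]
        if len(row)>20: a,b=P[v,row[0]],P[v,row[-1]]; L.append(a[:2]);Rr.append(b[:2])
    for e in (L,Rr):
        e=np.array(e); k=np.polyfit(e[:,0],e[:,1],1); print('edge y(mm) at lug,+113:',(np.polyval(k,[0,.113])*1000).round(2),'deg',np.degrees(k[0]).round(2))
E
python3 -c "
from held import *
held('w3.npz',.027)"
```

```text
plate n 19092 z=ax+by+c, deg [-0.28  0.19] c mm 27.75 x range 0.020020069049663972 0.10967535766227707
edge y(mm) at lug,+113: [-18.67 -18.72] deg -0.03
edge y(mm) at lug,+113: [20.74 20.69] deg -0.02
```

```bash
python3 -m inch '[[[-0.6,-0.4,2],[0,0,0],1],[[0,0,3],[0,0,0],1],[[0,0,0.8],[0,0,0],1],[[0,0,0],[0,0,0],1],[[0,0,0],[0,0,0],1]]'
python3 - <<'E'
from to import *
s=np.load('st.npz'); t=s['o']+s['Rz']@[-.093,.0007]; go([*t,.0530],7.23)
K,T,im,d=shot('wrist'); np.savez('w4.npz',K=K,T=T,im=im,d=d); cv2.imwrite('pics/w4.png',im[:,:,::-1])
E
```

```text
time: 15.22
ee_pos: [0.3895, 0.2563, 0.0701]
eef_rot: [-3.134, -0.198, -0.004]
contact_force: [0.3, 0.4, -1.0]
gripper_width: 0.146
pose [0.3895 0.2563 0.0701] shift cm (tool now) [-0.11  0.12  1.71] after turn [-0.11  0.12  1.71] turn deg [-0.04 -0.14 -0.  ]
```

View pics/w4.png

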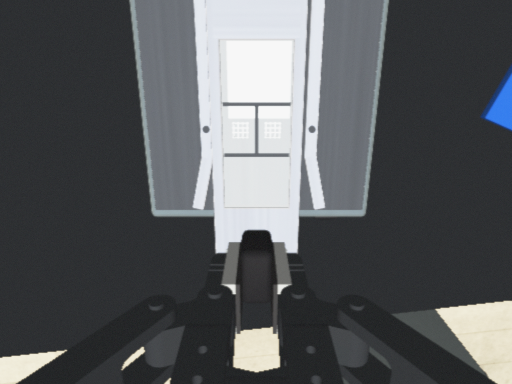

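The carrier is nearly centred: rail screws are at columns 206 and 312 (middle 259), and the carrier middle is at 256. It needs about +1.2 mm in tool y, which matches the computed shift.

```bash
python3 -m inch '[[[0,0.12,0.7],[0,0,0],1],[[0,0,0.6],[0,0,0],1],[[0,0,0],[0,0,0],1],[[0,0,0],[0,0,0],1],[[0,0,0],[0,0,0],1]]'
python3 - <<'E'
from to import *
s=np.load('st.npz'); t=s['o']+s['Rz']@[-.093,.0007]; go([*t,.0530],7.23); s=bot.observe(); print(s['contact_force'],s['wrist_torque'])
E
```

```text
time: 15.9
ee_pos: [0.3887, 0.2549, 0.056]
eef_rot: [-3.135, -0.199, -0.001]
contact_force: [-1.1, -0.3, -0.7]
gripper_width: 0.144
pose [0.3887 0.2549 0.056 ] shift cm (tool now) [-0.02 -0.    0.3 ] after turn [-0.02 -0.    0.3 ] turn deg [-0.   -0.02  0.03]
[-1.06870182 -0.26264052 -0.67145897] [-0.03301688  0.03460459 -0.05887873]
```

```bash
python3 -m inch '[[[0,0,0.2],[0,0,0],1],[[0,0,0],[0,0,0],1],[[0,0,0],[0,0,0],1]]'
python3 -m inch '[[[0,0,0.06],[0,0,0],1],[[0,0,0],[0,0,0],1],[[0,0,0],[0,0,0],1]]'
python3 - <<'E'
from to import *
s=np.load('st.npz'); t=s['o']+s['Rz']@[-.093,.0007]; go([*t,.0530],7.23); s=bot.observe(); print(s['contact_force'],s['wrist_torque'])
E
```

```text
time: 16.27
ee_pos: [0.3886, 0.2548, 0.0538]
eef_rot: [3.135, 0.199, 0.0]
contact_force: [-0.0, -0.2, -1.1]
gripper_width: 0.147
time: 16.65
ee_pos: [0.3886, 0.2548, 0.0532]
eef_rot: [3.135, 0.199, -0.0]
contact_force: [0.8, -0.4, -0.8]
gripper_width: 0.141
pose [0.3886 0.2548 0.0532] shift cm (tool now) [-0.   -0.01  0.02] after turn [-0.   -0.01  0.02] turn deg [0.   0.   0.02]
[ 0.76739309 -0.38627552 -0.84941577] [-0.03555479  0.02809458 -0.0135495 ]
```

```bash
python3 -m inch '[[[0.5,0,0.03],[0,0,0],1],[[0.5,0,0.03],[0,0,0],1],[[0,0,0],[0,0,0],1],[[0,0,0],[0,0,0],1]]'
python3 - <<'E'
from to import *
s=np.load('st.npz'); t=s['o']+s['Rz']@[-.083,.0007]; go([*t,.0530],7.23); s=bot.observe(); print(s['contact_force'],s['wrist_torque'])
K,T,im,d=shot('wrist'); np.savez('w5.npz',K=K,T=T,im=im,d=d); K,T,im2,d=shot('scene')
cv2.imwrite('pics/w5.png',np.hstack([im[:230,130:390,::-1].repeat(2,0).repeat(2,1)[:384],cv2.resize(im2[220:290,210:310,::-1],(278,384))]))
from held import held; held('w5.npz',.027)
E
```

```text
time: 17.15
ee_pos: [0.3985, 0.256, 0.0525]
eef_rot: [3.135, 0.199, -0.001]
contact_force: [0.7, 0.4, -1.6]
gripper_width: 0.14
pose [0.3985 0.256  0.0525] shift cm (tool now) [-0.   -0.02 -0.05] after turn [-0.   -0.02 -0.05] turn deg [0.01 0.02 0.02]
[ 0.66613785  0.40155791 -1.5668112 ] [0.00111591 0.00083917 0.02900699]
plate n 19120 z=ax+by+c, deg [-0.29  0.25] c mm 27.69 x range 0.02000217603156631 0.10998227230033007
edge y(mm) at lug,+113: [-29.61 -29.78] deg -0.09
edge y(mm) at lug,+113: [29.7  29.45] deg -0.13
```

View pics/w5.png

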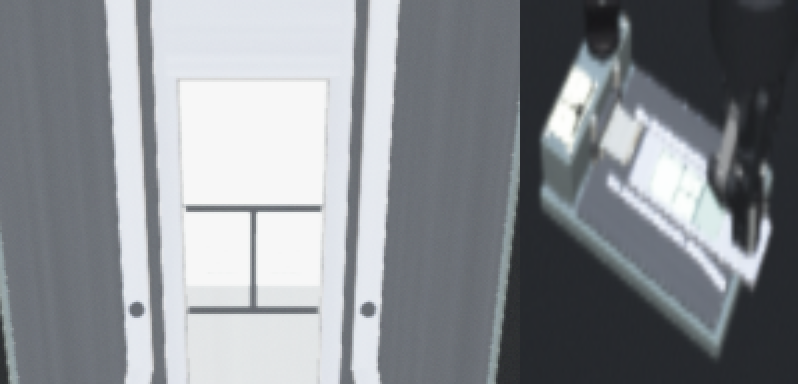

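The carrier sits between the rails with even gaps (about 14 and 12 px) and its front is just short of the leaf. I'll slide it forward.

```bash
python3 -m inch '[[[0.4,0,0],[0,0,0],1],[[0.4,0,0],[0,0,0],1],[[0,0,0],[0,0,0],1],[[0,0,0],[0,0,0],1]]'
python3 -m inch '[[[0.5,0,0],[0,0,0],1],[[0.5,0,0],[0,0,0],1],[[0,0,0],[0,0,0],1],[[0,0,0],[0,0,0],1]]'
python3 -m inch '[[[0.4,0,0],[0,0,0],1],[[0,0,0],[0,0,0],1],[[0,0,0],[0,0,0],1]]'
python3 - <<'E'
from to import *
s=np.load('st.npz'); t=s['o']+s['Rz']@[-.053,.0007]; go([*t,.0530],7.23); s=bot.observe(); print(s['contact_force'],s['wrist_torque'])
E
```

```text
time: 17.75
ee_pos: [0.4064, 0.2571, 0.0525]
eef_rot: [3.135, 0.199, -0.0]
contact_force: [-1.0, 0.0, -0.9]
gripper_width: 0.141
time: 18.25
ee_pos: [0.4163, 0.2583, 0.0525]
eef_rot: [3.135, 0.199, -0.0]
contact_force: [0.6, -0.1, 0.5]
gripper_width: 0.144
time: 18.62
ee_pos: [0.4203, 0.2588, 0.0525]
eef_rot: [3.135, 0.199, -0.0]
contact_force: [-0.2, -0.5, -2.0]
gripper_width: 0.139
pose [0.4203 0.2588 0.0525] shift cm (tool now) [ 0.8  -0.01 -0.05] after turn [ 0.8  -0.01 -0.05] turn deg [0.01 0.01 0.02]
[-0.15659554 -0.50294227 -1.99570401] [ 0.07401817  0.02678423 -0.02272982]
```

Front is at about x = 52, free of forces. I'll slide gently to the pins while watching the x force.

```bash
python3 -m inch '[[[0.3,0,0],[0,0,0],1],[[0.3,0,0],[0,0,0],1],[[0,0,0],[0,0,0],1],[[0,0,0],[0,0,0],1]]'
python3 -m inch '[[[0.15,0,0],[0,0,0],1],[[0,0,0],[0,0,0],1],[[0,0,0],[0,0,0],1]]'
python3 -m inch '[[[0.1,0,0],[0,0,0],1],[[0,0,0],[0,0,0],1],[[0,0,0],[0,0,0],1]]'
```

```text
time: 19.12
ee_pos: [0.4263, 0.2596, 0.0526]
eef_rot: [3.135, 0.199, -0.0]
contact_force: [0.2, -0.1, -0.6]
gripper_width: 0.144
time: 19.5
ee_pos: [0.4277, 0.2598, 0.0526]
eef_rot: [3.135, 0.199, -0.0]
contact_force: [-0.1, -0.1, -0.7]
gripper_width: 0.141
time: 19.88
ee_pos: [0.4283, 0.2599, 0.0524]
eef_rot: [3.135, 0.199, -0.002]
contact_force: [-2.9, 0.1, -0.2]
gripper_width: 0.141
```

The pins are met exactly where predicted, at TCP x .428. Now I'll press down in small steps.

```bash
python3 -m inch '[[[0,0,0.04],[0,0,0],1],[[0,0,0],[0,0,0],1],[[0,0,0],[0,0,0],1]]'
python3 -m inch '[[[0,0,0.04],[0,0,0],1],[[0,0,0],[0,0,0],1],[[0,0,0],[0,0,0],1]]'
```

```text
time: 20.25
ee_pos: [0.4283, 0.2599, 0.0521]
eef_rot: [3.135, 0.199, -0.002]
contact_force: [-4.3, -0.9, 2.3]
gripper_width: 0.139
time: 20.62
ee_pos: [0.4283, 0.2599, 0.0521]
eef_rot: [3.135, 0.199, -0.002]
contact_force: [-5.7, -1.0, 4.1]
gripper_width: 0.144
```

```bash
python3 -m inch '[[[0,0,0.06],[0,0,0],1],[[0,0,0],[0,0,0],1],[[0,0,0],[0,0,0],1]]'
python3 -m inch '[[[0,0,0.06],[0,0,0],1],[[0,0,0],[0,0,0],1],[[0,0,0],[0,0,0],1]]'
```

```text
time: 21.0
ee_pos: [0.4283, 0.2599, 0.0522]
eef_rot: [3.135, 0.199, -0.001]
contact_force: [-7.0, -0.6, 8.1]
gripper_width: 0.143
time: 21.38
ee_pos: [0.4283, 0.2599, 0.0521]
eef_rot: [3.135, 0.199, -0.001]
contact_force: [-6.9, -2.9, 9.3]
gripper_width: 0.14
```

```bash
python3 -m inch '[[[0,0,0.06],[0,0,0],1],[[0,0,0],[0,0,0],1],[[0,0,0],[0,0,0],1],[[0,0,0],[0,0,0],1]]'
python3 - <<'E'
from h import *
s=bot.observe(); st=np.load('st.npz');o,Rz=st['o'],st['Rz']
p=(s['ee_pos'][:2]-o)@Rz; print('TCP stage',p,'front est',p[0]+.113,'F',s['contact_force'],'tau',s['wrist_torque'],'tilt',np.degrees(np.arccos(-R.from_rotvec(s['eef_rot']).as_matrix()[2,2])))
K,T,im,d=shot('wrist'); a=im[:230,100:420,::-1]
K,T,im2,d2=shot('scene'); K3,T3,im3,d3=shot('side')
b=cv2.resize(im2[215:285,210:310,::-1],(400,280),interpolation=cv2.INTER_CUBIC); c=cv2.resize(im3[225:285,220:320,::-1],(400,240),interpolation=cv2.INTER_CUBIC)
big=np.zeros((560,800,3),np.uint8); big[:280,:400]=b; big[:240,400:]=c; big[290:520,:320]=a; cv2.imwrite('pics/f.png',big)
E
```

```text
time: 21.88
ee_pos: [0.4283, 0.2599, 0.0521]
eef_rot: [3.135, 0.199, -0.001]
contact_force: [-9.3, -3.6, 12.6]
gripper_width: 0.142
TCP stage [-0.05291072  0.00060742] front est 0.06008927886702296 F [-9.3033886  -3.56867946 12.57911534] tau [-0.48000585  1.48000959 -0.03674555] tilt 0.05487953032039265
```

View pics/f.png

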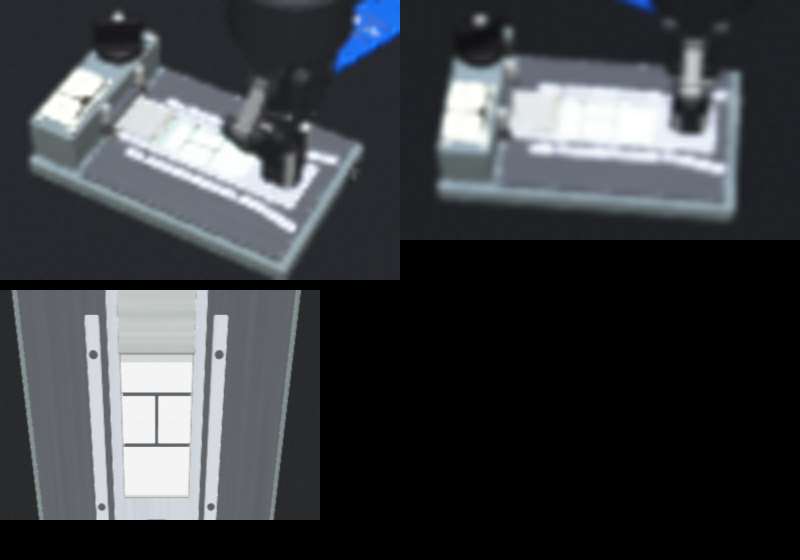

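The views show the carrier under the leaf between the rails, with the leaf flat on top and the lug held. Pressing force is 12.6 N. Handing in.

```bash
python3 -c "
from bench import bot
print(bot.job_done())"
```

```text
the job is handed in; nothing more can be done
None
```

I handed the job in at about 22 s of robot time, with the carrier home under the leaf. `bot.job_done()` gives no verdict, so what follows is from my own checks.

- **Knob:** I turned the wing about 100° clockwise and let go. The pointer stood about 0.3 mm from the load mark with the wing still gripped, and still looked level in the picture taken after release.
- **Carrier:** I gripped it by the lug, laid it in the channel and slid it under the leaf until it touched the stop pins.
    - The front edge is at about x = 60.1 mm by arm position; the first touch came within 0.1 mm of the predicted pose.
    - It sits within about 1 mm of the channel's centre, and the tool tilt is 0.05°.
- **Final hold:** The lug was still held with an 80 N grip command. The tool pressed down with 12.6 N, and forward against the pins with 9.3 N.
- **Bystanders:** The arm's path kept clear of the cups, counter and bottle, but I did not re-measure them at the end.
- **Leaf:** Its angle was judged only from the pictures, where it lay flat, and from the lack of any force while sliding.

None of the checks failed. The one disagreement was the starting knob angle: 0.75 rad from the pointer and about 0.79 rad from the wing. I set the turn by the pointer.

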